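Unlock the trolley's cutlery drawer and set out the spoons

TASK

The cutlery drawer is locked for travel by a toothed bar held by a ratchet pawl: push the pawl's thumb lever over so that the pawl lifts clear while the bar is still in place, then draw the bar out of the lock and lay it flat on the cork mat, its middle well over the mat, and push the lever back upright so that the pawl is fully down again. Pull the drawer open, put every wooden spoon in it (there may be two to four) flat on the serving tray, each spoon's middle well inside the rim, leave the turner and the fork in the drawer, and push the drawer fully shut. Do not knock over or shove aside the salt cellar or the pepper mill, and leave everything at rest.

Things in the scene. Friction and masses are not known exactly. Their poses are not given: they have to be found in the camera images.
- case: the fixed wooden cutlery drawer unit, 250 deep (x) x 420 wide (y) x 100 high; origin at the centre of its underside, +x away from its front, +y to the side that carries the ratchet lock. A stack of plates stands at the back of its top. A glass carafe, a corkscrew, an oil bottle and a jar stand farther off on the table
- drawer (a joint): how far the drawer is pulled out along the case's -x, in m: 0 shut, 0.17 at the stop; it slides stiffly (2 N) and stays where left. Pulled out 0.16 or more, all its utensils are clear of the case and can be lifted straight up. The toothed bar in the lock crosses in front of the drawer front and blocks it
- drawer_handle (a point): middle of the drawer's bar handle: a 12 mm round steel bar along the case's y, 120 long, 84 above the table, its axis 50 mm in front of the drawer front, whose top edge is 96 mm above the table; 44 mm free behind the bar, open from above; its posts are 55 mm either side of the middle. Moves with the drawer; axes as the case's
- drawer_floor (a point): centre of the drawer's inner floor, 18 mm above the table; inside 160 (x) x 374 (y), side and rear walls 37 mm above the floor; dividers along x at y = -63 and +63 mm, 33 mm high, make three compartments about 122 mm wide, two utensils side by side along x in each. Moves with the drawer; axes as the case's
- pawl (a joint): turn of the ratchet pawl, in rad: 0 down in the teeth, 0.7 at its stop, fully lifted; above about 0.35 its tip is clear of the teeth. Stiff pin (0.06 N m): it stays where it is left. It stops the bar from moving along the case's +y while down
- pawl_lever (a point): point on the pawl's upright steel thumb lever, 45 mm above the pin; the paddle is 32 wide (case x), 7 thick (case y) and reaches from 20 to 54 mm above the pin, free all round. The pin runs along the case's x at (-154, 250, 100) mm in the case's frame. Pushing the paddle to the case's +y lifts the pawl's tip, which lies on the -y side; pushing it back to -y lowers it
- bar_grip (a point): centre of the wooden handle of the toothed steel bar, the place to grasp it: 30 wide (x) x 62 long (y) x 34 high (z); y runs along the bar to the handle end, z out of the teeth. At home the bar lies level along the case's y, this centre at (-154, 344, 55) mm in the case's frame. Draw it straight along the case's +y by at least 130 mm (2 to 3 mm play in the channel) to come free
- bar_mid (a point): middle of the bar's length, half-way up the steel, 71.5 mm from bar_grip towards the tip; the bar is 205 long, 0.3 kg, its steel 22 wide x 20 high with 8 mm teeth on top. At home the lock's channel ends 49 mm short of bar_grip and the lifted lever leans to within 60 mm of it, 140 mm above the table
- mat: the fixed cork mat, 120 (x) x 220 (y) x 3 thick, origin at the centre of its underside
- tray: the loose dark wooden serving tray, 190 (x) x 220 (y), 0.5 kg; flat floor 6 mm thick with a rim 14 mm high and about 6 mm wide; origin at the centre of its underside
- spoon1_mid (a point): centre (half-way along and half-way up the handle) of a wooden spoon, 130 long with a flat round bowl 40 mm across and 10 thick, 60 g; the 16 mm square handle is 85 mm long, 16 high, and runs from -65 to +20 mm along its x; the bowl is at +x. May be absent
- spoon2_mid (a point): centre (half-way along and half-way up the handle) of a wooden spoon, 130 long with a flat round bowl 40 mm across and 10 thick, 60 g; the 16 mm square handle is 85 mm long, 16 high, and runs from -65 to +20 mm along its x; the bowl is at +x. May be absent
- spoon3_mid (a point): centre (half-way along and half-way up the handle) of a wooden spoon, 130 long with a flat round bowl 40 mm across and 10 thick, 60 g; the 16 mm square handle is 85 mm long, 16 high, and runs from -65 to +20 mm along its x; the bowl is at +x. May be absent
- spoon4_mid (a point): centre (half-way along and half-way up the handle) of a wooden spoon, 130 long with a flat round bowl 40 mm across and 10 thick, 60 g; the 16 mm square handle is 85 mm long, 16 high, and runs from -65 to +20 mm along its x; the bowl is at +x. May be absent
- turner_mid (a point): centre of a wooden turner with a square slotted blade 45 x 40, 130 mm long, lying in the drawer; not a spoon; the 16 mm square handle is 85 mm long, 16 high, head at its +x
- fork_mid (a point): centre of a wooden fork with three straight prongs, head 34 wide, 130 mm long, lying in the drawer; not a spoon; the 16 mm square handle is 85 mm long, 16 high, head at its +x
- cellar: the round wooden salt cellar, 92 mm across and 68 high, on top of the drawer unit near its front; a bystander; origin under its centre
- mill: the wooden pepper mill, 54 mm across, 160 high, standing beside the tray and the mat; a bystander; origin under its centre
Not all that is in view belongs to the job. What is shaped like the part that bears bar_grip but orange is not meant.

How it is judged (in metres and radians):
On the way, in this order (a step that is already met when the one before it is completed fails the run):
1. the pawl is lifted clear (above 0.35 rad) while the bar is still home in the lock (within 15 mm) (value of joint pawl above 0.35 rad and y of bar_grip in the frame of case between 0.329 and 0.359 m), for 0.2 s.
2. the toothed bar is drawn out of the lock (moved at least 125 mm from its home place) (distance of bar_grip from where it was at the start of the episode above 0.125 m), for 0.1 s.
3. the drawer is pulled open by more than 120 mm (value of joint drawer above 0.12 m), for 0.2 s.
4. every spoon present lies on the serving tray (x of spoon1_mid in the frame of tray between -0.07 and 0.07 m and y of spoon1_mid in the frame of tray between -0.095 and 0.095 m and z of spoon1_mid in the frame of tray between 0.005 and 0.045 m and x of spoon2_mid in the frame of tray between -0.07 and 0.07 m and y of spoon2_mid in the frame of tray between -0.095 and 0.095 m and z of spoon2_mid in the frame of tray between 0.005 and 0.045 m and x of spoon3_mid in the frame of tray between -0.07 and 0.07 m and y of spoon3_mid in the frame of tray between -0.095 and 0.095 m and z of spoon3_mid in the frame of tray between 0.005 and 0.045 m and x of spoon4_mid in the frame of tray between -0.07 and 0.07 m and y of spoon4_mid in the frame of tray between -0.095 and 0.095 m and z of spoon4_mid in the frame of tray between 0.005 and 0.045 m), for 0.2 s.
At the end, for the whole second after the job is handed in: Each spoon's centre is on the tray (within 70 mm in x, 95 mm in y, up to 45 mm high); turner and fork in the drawer; drawer shut to 12 mm; pawl below 0.12 rad; bar flat on the cork mat (middle over the mat, middle and handle centre below 35 mm); spoons, bar and tray at rest (all of step 4 and x of turner_mid in the frame of drawer_floor between -0.08 and 0.08 m and y of turner_mid in the frame of drawer_floor between -0.19 and 0.19 m and z of turner_mid in the frame of drawer_floor between 0 and 0.04 m and x of fork_mid in the frame of drawer_floor between -0.08 and 0.08 m and y of fork_mid in the frame of drawer_floor between -0.19 and 0.19 m and z of fork_mid in the frame of drawer_floor between 0 and 0.04 m and x of bar_mid in the frame of mat between -0.06 and 0.06 m and y of bar_mid in the frame of mat between -0.11 and 0.11 m and height (world z) of each of bar_mid, bar_grip below 0.035 m and linear speed of each of spoon1, spoon2, spoon3, spoon4, bar, tray below 0.02 m/s and value of joint drawer below 0.012 m and value of joint pawl below 0.12 rad); the robot touches nothing.
It fails at once if the salt cellar or the pepper mill is shoved more than 50 mm or tipped by more than 0.5 rad (distance of any of cellar, mill from where it was at the start of the episode above 0.05 m or angle between any of cellar, mill's own z axis and vertical above 0.5 rad).
Of spoon1, spoon2, spoon3, spoon4 only 2 to 4 are there at a start; the rules pass over those that are not, and their reading is None.
At some moment in a run one of tray may be knocked a few centimetres aside while the robot is not near it.
Once in a run the grip may slacken for a moment while it holds something.
It also fails if it takes over 210 s, if anything falls off the work surface, if the arm or the gripper's body presses on something with over 40 N, if the wrist force passes 120 N, or if a joint passes its speed limit or range.

ROBOT

A 7-joint arm with a two-finger parallel gripper is mounted at the origin on the work surface. World frame = base frame: x ahead of the robot, y to its left, z up, the work surface at z = 0. Lengths are in mm, angles in rad, forces in N, time in s.
With the tool pointing down it reaches from about 400 to 900 mm from the base axis. Payload 5.6 kg.
Tool frame: the origin (TCP) lies midway between the tips of the shut fingers; the grasp point (between the pads) lies 19 mm behind it; z points along the fingers, y is the line along which they close (so a half turn about z gives the same grasp; the last joint's range is limited). The gripper opens to 92 mm and grips with 3 to 60 N. Pads are 20 mm wide; open, the fingers measure 128 mm over their backs; the gripper's body (75 mm by 189 mm) begins 69 mm behind the grasp point.
Start: joints at [1.235, 0.468, -0.012, 1.603, 0.006, 1.071, -0.056], TCP at [187.569, -622.357, 175.692] pointing down, gripper open.
Joint ranges: [-2.53, 2.53], [-0.31, 2.02], [-1.57, 1.55], [0.28, 2.44], [-1.29, 4.43], [0.15, 1.84], [-2.92, 2.92]. Speed limits (rad/s): [2.57, 2.57, 3.14, 3.14, 3.14, 3.14, 3.14].

INTERFACE

Orientations are given as a rotation vector (axis times angle).
In Python, from cell import robot, grip, kin, viewer gives the robot as it stands. Calls block until the motion is done:
- robot.movep(position, orientation): joint-space move of the TCP to a pose.
- robot.servo_line(position, feed=150, rotation=None): straight line of the TCP; rotation=None keeps the orientation; feed is the mean speed in mm/s.
- robot.goto_joints(angles): joint-space move.
- grip(opening, newtons=None): opening from 0.0 (shut) to 1.0 (fully open); newtons is the grip in N (None keeps the last); returns when the fingers have stopped.
- robot.hold(seconds).
- kin.ik(position, orientation): joint angles nearest the present ones, or None.
- robot.observe(): the state.
- viewer.read_camera(name): name is "scene" or "side" or "wrist"; returns the picture (384x512x3 uint8, red, green, blue); there is no depth.
- viewer.camera_info(name): a dict with "camera_matrix" (3x3 intrinsics, pixels), "R" (3x3) and "t" (3): a world point X has camera coordinates R X + t. Camera axes: x right, y down, z forward; pixel columns grow to the right and rows downward; lengths in mm; the calibration is good to about 2 mm. A picture is of the moment at which its call begins: read the wrist's pose just before it. camera_info takes no time and is no camera call; for the wrist camera it gives the pose at the moment of the call.
A pose or a line that the arm cannot do raises robot.IKError and nothing moves.
- robot.job_done(): hands the job in; it is judged then, once.
Trained networks look in the newest picture that a camera, given by its name, has taken for a name from the list of things; names that differ only in an ending like _2 or _b are one class to them, and where a whole thing is asked for, a point or a joint stands for the part that bears it (a point fixed in the world has none). Each returns a list of dicts, best first, with "confidence" (0 to 1); they miss things now and then, are a little off and sometimes report something else, mostly with a low value. They report only what shows in the picture. A call takes as long as a camera call. They do not tell look-alikes from the thing itself.
- viewer.silhouettes(name, camera): "mask" (384x512 bool, what is visible of it).
- viewer.pinpoint(name, camera): "at" ([x, y, z] in mm, in the coordinates of the camera as it stood for that picture, good to about 4 mm: a listed point, or the origin of a listed thing).
The state is a dict: "t": time; "joints": joint angles; "joint_velocities": joint speeds; "joint_torque": joint torques, N m; "tcp_pos": TCP position; "tcp_rot": TCP orientation; "contact_force": force on the tool from outside, world axes, zero at the start; "wrist_torque": the same for the moment, N m; "grip_width": opening from 0.0 (shut) to 1.0 (fully open); "grip_force": force on a finger pad.
Only numpy, scipy, OpenCV 4.12 (cv2) and the standard library are available. Lean on these libraries where they do the work, as an engineer would, in place of code of your own. Each camera call takes 0.05 s, during which the arm holds its last target. There are 200 camera calls.

## Working session

There is one attempt and no reset: what is moved stays moved. The work goes in short steps, each a Python script; the robot and the scene stay as the last script left them, time stands still between calls to the robot, and variables do not carry over. Pictures are saved under pics/ and viewed, at most 14 in all, crops included, and the job is handed in when it is done.

```bash
ls; mkdir -p pics; cat > h.py <<'E'
from cell import robot, grip, kin, viewer
import numpy as np, cv2
from scipy.spatial.transform import Rotation as R
def pic(cam,fn):
    im=viewer.read_camera(cam); cv2.imwrite('pics/'+fn,im[:,:,::-1]); return im
def w(p,cam):
    c=viewer.camera_info(cam); return np.array(c['R']).T@(np.array(p)-np.array(c['t']))
def pix(X,cam):
    c=viewer.camera_info(cam); q=np.array(c['camera_matrix'])@(np.array(c['R'])@np.array(X)+np.array(c['t'])); return q[:2]/q[2]
def find(n,cam,k=4):
    return [(round(d['confidence'],2),w(d['at'],cam).round(1),pix(w(d['at'],cam),cam).round()) for d in viewer.pinpoint(n,cam)[:k]]
E
python3 - <<'E'
from h import *
for c in('scene','side'):
    pic(c,c+'0.png')
    for n in ['case','drawer_handle','pawl_lever','bar_grip','bar_mid','mat','tray','cellar','mill']:
        for f in find(n,c): print(c,n,*f)
    print(w([0,0,0],c))
s=robot.observe();print(s['t'],s['tcp_rot'])
E
```

```text
pics
scene case 0.57 [ 764.8 -163.3    4. ] [171. 245.]
scene drawer_handle 0.82 [ 574.5 -150.6   85.4] [201. 192.]
scene pawl_lever 0.57 [622.4  96.7 144.2] [260. 210.]
scene bar_grip 0.9 [626. 188.  60.] [287. 238.]
scene bar_grip 0.66 [ 252.7 -182.9   18.3] [236. 155.]
scene bar_mid 0.68 [627.2 116.5  53.2] [266. 232.]
scene bar_mid 0.55 [ 318.3 -208.    13.6] [223. 163.]
scene bar_mid 0.46 [370.4 276.6  -1.1] [334. 207.]
scene mat 0.87 [574.7 295.1   1.6] [322. 249.]
scene tray 0.69 [366.6 276.1  -0.7] [335. 207.]
scene cellar 0.85 [706.6 -40.6  97.3] [209. 225.]
scene cellar 0.52 [ 577.3 -156.5   83.4] [199. 193.]
scene mill 0.74 [476.7 466.2  -1.3] [381. 245.]
[1395.1815092  449.5099629  988.2437686]
side case 0.81 [ 7.677e+02 -1.651e+02  5.000e-01] [341. 288.]
side case 0.35 [625.2  98.3 141.6] [282. 177.]
side drawer_handle 0.6 [ 573.6 -151.2   83.4] [266. 266.]
side drawer_handle 0.31 [621.  121.6  57.3] [279. 191.]
side pawl_lever 0.59 [624.7  99.9 145.6] [282. 175.]
side bar_grip 0.9 [ 254.1 -184.    17.9] [139. 292.]
side bar_grip 0.81 [625.  194.2  55.1] [279. 174.]
side bar_mid 0.95 [ 318.4 -209.6   14.2] [163. 302.]
side bar_mid 0.6 [622.3 118.9  59.7] [279. 191.]
side mat 0.64 [576.3 295.1   4.1] [261. 164.]
side tray 0.86 [368.6 276.2   0.6] [200. 168.]
side cellar 0.91 [709.3 -45.7 103.9] [318. 226.]
side mill 0.75 [481.7 464.7   2.7] [234. 132.]
[ 527.52451837 -646.23532404  898.69008701]
1.0 [ 3.10790955e+00  4.58124098e-01 -2.39929924e-05]
```

```bash
cd pics; python3 -c "
import cv2,numpy as np
a=cv2.imread('scene0.png');b=cv2.imread('side0.png')
cv2.imwrite('s0.png',cv2.resize(a,(800,600)));cv2.imwrite('d0.png',cv2.resize(b,(800,600)))"
```

```text
(no output)
```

View pics/s0.png

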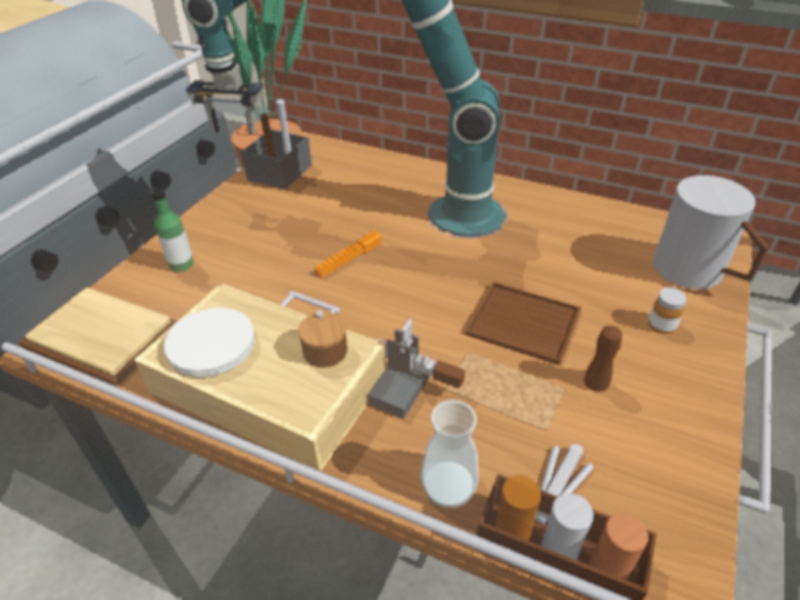

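View pics/d0.png

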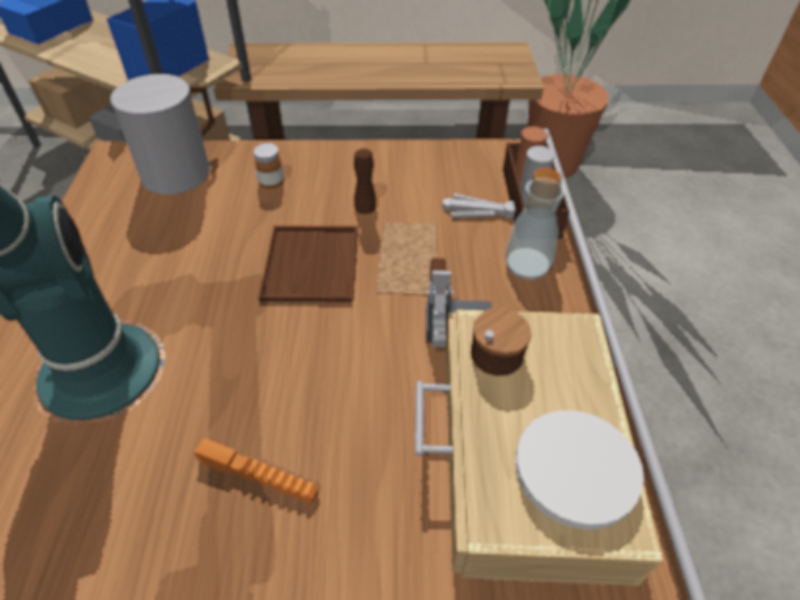

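Two toothed bars: the brown-handled one in the lock, scene (287,238), and the orange one, scene (236,155). The brown-handled one fits, because it sits in the lock and is not orange. I'll fit the case pose and go above the lock for a wrist view.

```bash
cat >> h.py <<'E'
def down(yaw): return (R.from_euler('z',yaw)*R.from_euler('x',np.pi)).as_rotvec()
def fit(A,B): # case->world planar
    A=np.array(A)[:,:2];B=np.array(B)[:,:2];a=A-A.mean(0);b=B-B.mean(0)
    th=np.arctan2((a[:,0]*b[:,1]-a[:,1]*b[:,0]).sum(),(a*b).sum())
    c,s=np.cos(th),np.sin(th);t=B.mean(0)-np.array([[c,-s],[s,c]])@A.mean(0)
    return th,t
E
python3 - <<'E'
from h import *
A=[];B=[]
loc={'case':[0,0],'pawl_lever':[-154,250],'bar_grip':[-154,344],'bar_mid':[-154,272.5]}
for c in('scene','side'):
    viewer.read_camera(c)
    for n in loc:
        for f in find(n,c):
            if f[0]>.3 and (n=='case' and f[1][2]<50 or n!='case') and f[1][0]>500: A.append(loc[n]);B.append(f[1]);break
th,t=fit(A,B);c,s=np.cos(th),np.sin(th);M=np.array([[c,-s],[s,c]])
print(th,t,(np.array(A)@M.T+t-np.array(B)[:,:2]).round(1).tolist())
L=M@[-154,250]+t
for y in (np.pi/2+th,-np.pi/2+th):
    for p in ([*L,300],[*L,140],[*(M@[-154,344]+t),36],[575,366,20],[400,-150,70],[367,209,10],[450,-250,20]):
        q=kin.ik(p,down(y)); print(y,p,None if q is None else np.round(q,2))
robot.movep([L[0]-40,L[1]+40,330],down(np.pi/2+th))
im=pic('wrist','w1.png')
for n in ['pawl_lever','bar_grip','bar_mid','mat']:
    for f in find(n,'wrist'): print(n,*f)
print(w([0,0,0],'wrist'),robot.observe()['tcp_pos'])
E
```

```text
-0.04303561058253315 [ 765.39834809 -161.15600815] [[-0.4, -0.5], [-1.8, 2.8], [0.5, 1.3], [-1.2, 0.7], [-1.1, 3.7], [1.3, -5.3], [0.0, -0.4], [2.7, -2.4]]
1.5277607162123634 [np.float64(622.2965169124313), np.float64(95.23795807176867), 300] [ 0.32  0.45 -0.75  1.47  0.31  1.35 -0.49]
1.5277607162123634 [np.float64(622.2965169124313), np.float64(95.23795807176867), 140] [ 0.31  0.59 -0.72  1.65  0.43  1.07 -0.59]
1.5277607162123634 [np.float64(626.3406157159219), np.float64(189.1509245080793), 36] [ 0.18  0.79 -0.77  1.65  0.64  0.97 -0.86]
1.5277607162123634 [575, 366, 20] [-0.09  0.87 -0.82  1.58  0.72  1.01 -1.17]
1.5277607162123634 [400, -150, 70] [ 0.73  0.31 -0.51  2.19  0.23  0.7   0.02]
1.5277607162123634 [367, 209, 10] [ 0.15  0.56 -0.89  2.21  0.71  0.68 -1.29]
1.5277607162123634 [450, -250, 20] [ 0.79  0.51 -0.42  2.02  0.33  0.67  0.11]
-1.6138319373774297 [np.float64(622.2965169124313), np.float64(95.23795807176867), 300] [ 0.59  0.7  -1.32  1.45  0.68  1.5   2.38]
-1.6138319373774297 [np.float64(622.2965169124313), np.float64(95.23795807176867), 140] [ 0.6   0.92 -1.33  1.63  0.92  1.34  2.22]
-1.6138319373774297 [np.float64(626.3406157159219), np.float64(189.1509245080793), 36] [ 0.42  1.15 -1.34  1.63  1.15  1.33  1.99]
-1.6138319373774297 [575, 366, 20] [ 0.12  1.2  -1.34  1.57  1.19  1.36  1.73]
-1.6138319373774297 [400, -150, 70] [ 0.26  0.26  0.02  2.22 -0.01  0.67 -2.9 ]
-1.6138319373774297 [367, 209, 10] [ 0.42  0.91 -1.33  2.2   1.11  1.03  1.53]
-1.6138319373774297 [450, -250, 20] [ 0.28  0.47  0.2   2.05 -0.16  0.63 -2.6 ]
pawl_lever 0.59 [624.7  92.9 143.7] [283. 195.]
bar_grip 0.98 [629.2 189.1  55.7] [280. 124.]
bar_mid 0.76 [620.2 117.3  53.5] [275. 166.]
mat 0.78 [575.5 292.9   2.7] [245.  62.]
[585.8057585  218.63130368 538.9587502 ] [582.36173643 134.95530909 329.92388518]
```

View pics/w1.png

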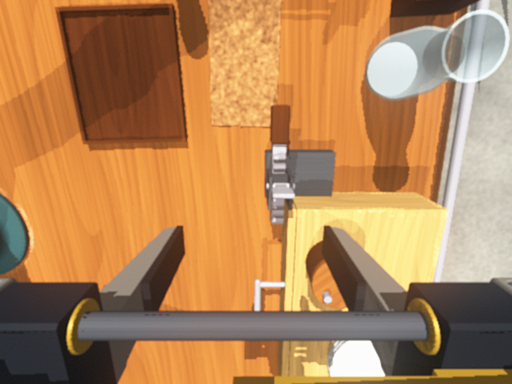

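The wrist view shows the brown-handled bar in the lock, handle at (280,124) and lever at about (283,190). Next I push the lever over.

```bash
cat >> h.py <<'E'
TH=-0.0430;T=np.array([765.4,-161.2]);M=np.array([[np.cos(TH),-np.sin(TH)],[np.sin(TH),np.cos(TH)]])
def C(x,y,z): return [*(M@[x,y]+T),z]
YX=np.pi/2+TH   # fingers close along case x
YY=TH           # fingers close along case y
def F(): 
    return np.array(robot.observe()['contact_force'])
E
python3 - <<'E'
from h import *
grip(0.0)
robot.movep(C(-154,208,200),down(YX))
robot.servo_line(C(-154,208,138),feed=80)
f0=F();print(f0.round(1))
for y in range(216,274,2):
    robot.servo_line(C(-154,y,138),feed=30)
    f=F()-f0; print(y,f.round(1).tolist())
    if abs(f[1])>8: break
robot.servo_line(C(-154,205,138),feed=80)
robot.servo_line(C(-154,205,260),feed=150)
im=pic('wrist','w2.png')
cv2.imwrite('pics/w2c.png',cv2.resize(im[100:300,200:400,::-1],(600,600)))
pic('side','d2.png')
for c in('wrist','side'):
  for n in ['pawl_lever','bar_grip']:
    for f in find(n,c): print(c,n,*f)
E
```

```text
[-0.1 -0.1  0.6]
216 [0.1, -0.0, -0.3]
218 [-0.4, 0.5, -0.2]
220 [0.7, 0.1, -0.0]
222 [-0.1, -0.6, -1.1]
224 [1.1, -0.8, 0.0]
226 [0.3, -0.2, -0.8]
228 [-0.5, 0.1, -1.0]
230 [0.2, 0.5, -0.5]
232 [0.1, 0.3, -0.5]
234 [0.8, -0.5, -0.9]
236 [0.8, -0.1, -0.3]
238 [1.3, 0.6, -0.4]
240 [-0.6, 0.3, -0.9]
242 [0.4, 0.5, 0.2]
244 [1.1, 0.3, -0.4]
246 [0.0, -0.4, -0.4]
248 [0.2, 0.8, -1.2]
250 [0.1, -0.1, -0.8]
252 [-0.3, 1.5, -2.2]
254 [0.3, 0.1, -0.6]
256 [0.1, 0.2, -0.7]
258 [-0.4, 1.2, -1.0]
260 [-0.2, -0.3, -0.4]
262 [-0.9, -0.1, -0.2]
264 [0.8, -0.0, -0.3]
266 [-0.1, 0.4, -1.2]
268 [0.7, -0.1, -0.7]
270 [0.3, -0.0, -0.3]
272 [0.0, -0.3, -0.3]
wrist pawl_lever 0.77 [624.1  92.4 144.7] [256. 144.]
wrist pawl_lever 0.59 [709.9 -46.4  97.4] [319. 235.]
wrist bar_grip 0.85 [ 251.9 -186.1   18.7] [ 62. 294.]
wrist bar_grip 0.65 [627.8 187.8  57.3] [255.  64.]
side pawl_lever 0.47 [627.8 100.3 143. ] [283. 176.]
side bar_grip 0.84 [ 250.9 -184.    20.2] [137. 292.]
side bar_grip 0.61 [627.7 191.3  52.6] [279. 175.]
side bar_grip 0.59 [477.8 465.8   2. ] [233. 132.]
```

View pics/w2c.png

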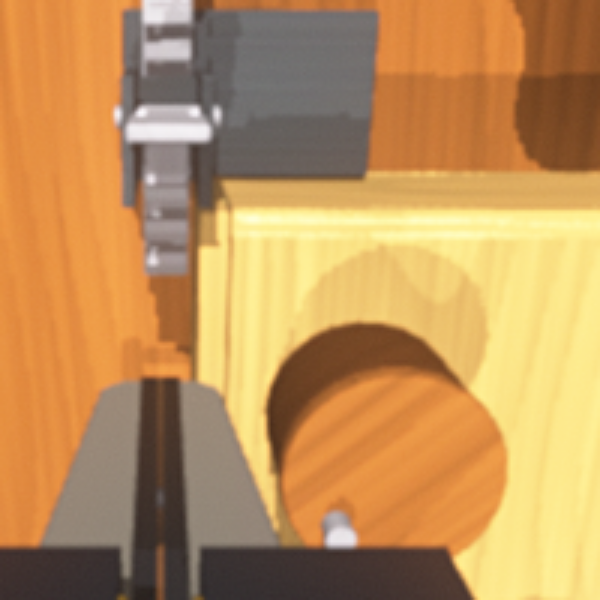

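```bash
python3 - <<'E'
from h import *
s=robot.observe();print(s['tcp_pos'],C(-154,205,260),s['grip_width'],s['t'])
m=viewer.silhouettes('pawl_lever','wrist')
for d in m[:3]:
    ys,xs=np.where(d['mask']);print(d['confidence'],xs.min(),xs.max(),ys.min(),ys.max())
for a in (0,.35,.7): print(a,[pix(C(-154,250+r*np.sin(a),100+r*np.cos(a)),'wrist').round() for r in(20,54)])
E
```

```text
[620.11981645  50.22637488 259.39849241] [np.float64(620.3546348260073), np.float64(50.230466209444614), 260] 0.007417476996105197 17.4083
0.91 241 269 136 160
0.55 172 255 0 74
0 [array([254., 140.]), array([254., 143.])]
0.35 [array([254., 134.]), array([254., 126.])]
0.7 [array([254., 129.]), array([254., 110.])]
```

The lever still looks upright, paddle at wrist (256,142), so the tip probably slid over it. I'll push again lower down.

```bash
python3 - <<'E'
from h import *
robot.movep(C(-154,208,200),down(YX))
robot.servo_line(C(-154,208,126),feed=80)
f0=F();print(f0.round(1), robot.observe()['tcp_pos'])
for y in range(216,266,2):
    robot.servo_line(C(-154,y,126),feed=30)
    f=F()-f0; 
    if y>230: print(y,f.round(1).tolist())
    if abs(f[1])>6: break
pic('wrist','w3a.png'); im=pic('side','d3.png')
cv2.imwrite('pics/d3c.png',cv2.resize(im[130:230,230:330,::-1],(600,600)))
print(find('pawl_lever','side'))
E
```

```text
[0.3 0.4 0.3] [620.89596211  53.44550538 126.5369708 ]
232 [0.2, -0.6, -1.1]
234 [0.3, -0.3, -0.5]
236 [0.1, 0.1, -0.1]
238 [-0.6, -1.0, -0.2]
240 [-0.8, -1.0, 0.1]
242 [-0.3, -0.5, -0.7]
244 [-0.9, -0.3, 0.3]
246 [-1.1, -0.6, -0.2]
248 [0.0, -0.4, -0.5]
250 [-0.6, -0.9, -0.0]
252 [-1.0, -0.4, -0.5]
254 [-0.4, -0.5, -0.1]
256 [-0.0, -0.1, -1.5]
258 [-0.3, -0.7, -0.3]
260 [-0.5, -0.7, -0.8]
262 [-0.1, -0.4, 0.3]
264 [-0.2, -1.6, -1.0]
[(0.67, array([625.4, 100.3, 143.8]), array([282., 175.]))]
```

View pics/d3c.png

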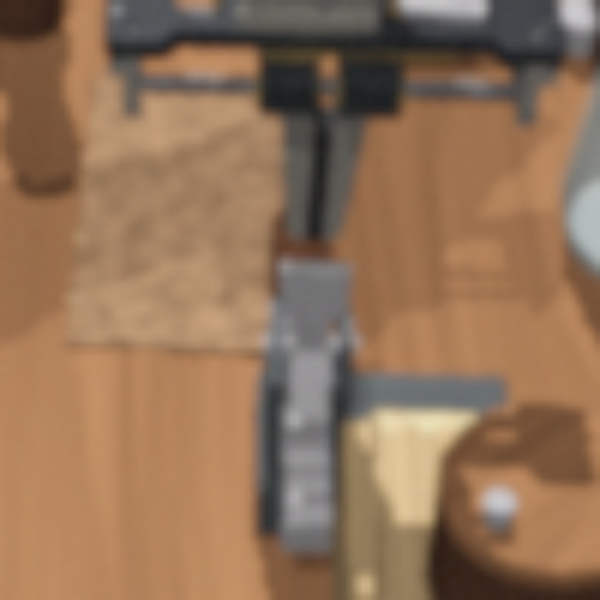

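```bash
python3 - <<'E'
from h import *
s=robot.observe();p=s['tcp_pos'];print(p,s['grip_width'])
cr=lambda X:((pix(X,'side')-[230,130])*6).round()
print('tip',cr(p),'grasp',cr(np.add(p,[0,0,19])))
for a in (0,.35,.7): print(a,[cr(C(-154,250+r*np.sin(a),100+r*np.cos(a))) for r in(0,20,54)])
print('grip',cr(C(-154,344,72)),'case corner',cr(C(-125,210,100)))
E
```

```text
[622.9136474  109.14063516 126.00493486] 0.0006302169165954748
tip [306. 286.] grasp [308. 257.]
0 [array([303., 345.]), array([306., 316.]), array([310., 265.])]
0.35 [array([303., 345.]), array([305., 307.]), array([309., 241.])]
0.7 [array([303., 345.]), array([304., 303.]), array([307., 231.])]
grip [296. 248.] case corner [367. 410.]
```

```bash
python3 - <<'E'
from h import *
p=np.array(robot.observe()['tcp_pos'])
for dz in (0,19,30,40,60): print(dz,pix(p+[0,0,dz],'wrist').round(),pix(p+[0,0,dz],'side').round())
im=cv2.imread('pics/w3a.png');cv2.imwrite('pics/w3c.png',cv2.resize(im[100:300,150:350],(600,600)))
E
```

```text
0 [253. 217.] [281. 178.]
19 [253. 226.] [281. 173.]
30 [253. 233.] [282. 170.]
40 [253. 239.] [282. 167.]
60 [253. 255.] [282. 162.]
```

View pics/w3c.png

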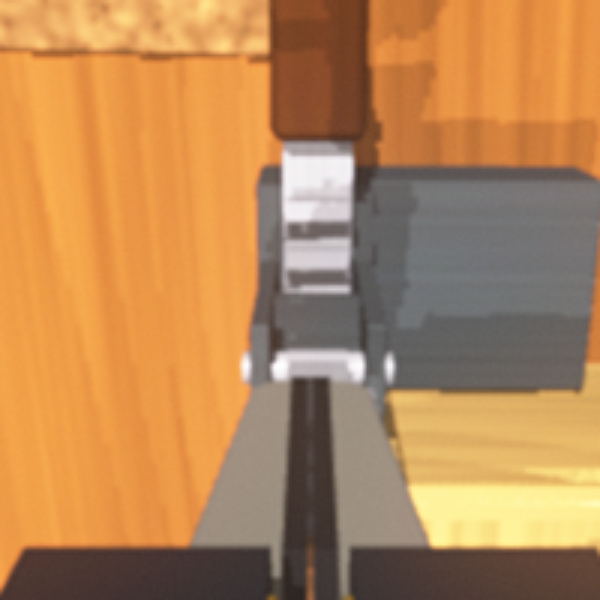

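Both cameras show the fingertips about 30 mm above the reported TCP: side row 170 against 178 predicted, wrist row 226 against 217. That is why they pass over the paddle. I'll measure the real tip by touching the bare table.

```bash
python3 - <<'E'
from h import *
robot.servo_line(C(-154,264,230),feed=150)
robot.movep([470,40,60],down(YX))
for g in (0.0,0.4):
    grip(g)
    robot.servo_line([470,40,40],feed=100); robot.hold(.2); f0=F()
    for z in np.arange(36,-40,-2):
        robot.servo_line([470,40,z],feed=20); f=F()-f0
        if abs(f[2])>5: print(g,z,f.round(1),robot.observe()['tcp_pos']);break
    robot.servo_line([470,40,60],feed=100)
E
python3 - <<'E'
from h import *
grip(0.0)
robot.servo_line([470,40,40],feed=60);robot.hold(.3)
o=robot.observe();print(o['t'],np.round(o['tcp_pos'],1),np.round(o['joint_torque'],1),np.round(o['contact_force'],1))
robot.servo_line([470,40,0],feed=30);robot.hold(.3)
o=robot.observe();print(np.round(o['tcp_pos'],1),np.round(o['joint_torque'],1),np.round(o['contact_force'],1))
im=pic('side','d4.png');pc=pix([470,40,0],'side').round().astype(int);print(pc, pix([470,40,30],'side'))
a=im[pc[1]-90:pc[1]+40,pc[0]-65:pc[0]+65,::-1]
im=pic('scene','s4.png');pc=pix([470,40,0],'scene').round().astype(int);print(pc, pix([470,40,30],'scene'))
b=im[pc[1]-90:pc[1]+40,pc[0]-65:pc[0]+65,::-1]
cv2.imwrite('pics/c4.png',cv2.resize(np.hstack([a,b]),(800,400)))
E
```

```text
52.15 [470.2  40.   40.2] [ -0.  -38.4  -8.5 -16.1  -0.   -0.    0. ] [0.4 0.  0.4]
[4.7e+02 4.0e+01 1.0e-01] [  0.  -40.9  -8.6 -14.   -0.   -0.    0. ] [ 0.3 -0.8 -0.1]
[228 225] [227.27741456 218.37604192]
[264 206] [263.6801054  200.28030104]
```

View pics/c4.png

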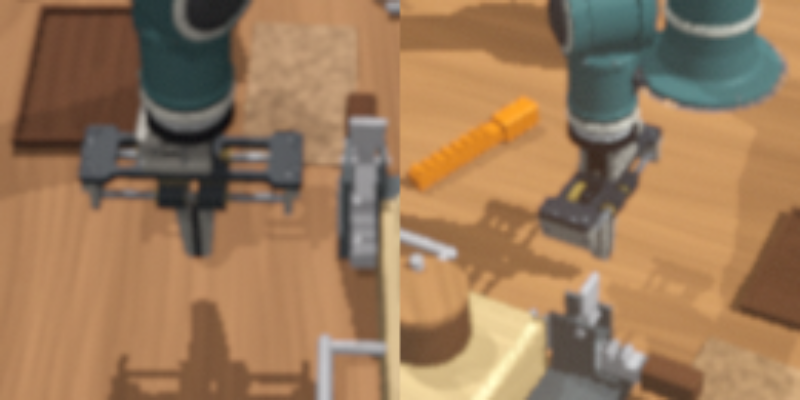

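The fingers hover about 38 mm above the table at reported z=0, so the tool tip really sits that far behind the TCP. I'll finish the touch from -36 downward.

```bash
python3 - <<'E'
from h import *
robot.servo_line([470,40,-35],feed=100);robot.hold(.1);f0=F()
for z in np.arange(-37,-75,-2):
    robot.servo_line([470,40,z],feed=40); f=F()-f0
    if abs(f[2])>3.5: print(z,f.round(1),np.round(robot.observe()['tcp_pos'],1));break
robot.servo_line([470,40,-20],feed=150)
print(robot.observe()['t'])
E
```

```text
-39 [-1.5 -0.5  6.8] [470.5  40.  -38.5]
55.4083
```

The true tip is 38 mm above the reported TCP, so I'll compensate for it. Lever again.

```bash
cat >> h.py <<'E'
D=38.  # true tip is 38 mm behind reported TCP: z below are true tip heights
def P(x,y,z): return [*(M@[x,y]+T),z-D]
def line(p,feed=150,rot=None): robot.servo_line(p,feed=feed,rotation=rot)
E
python3 - <<'E'
from h import *
robot.servo_line([470,40,130],feed=250)
robot.movep(P(-154,205,180),down(YX))
line(P(-154,208,127),150)
f0=F()
line(P(-154,232,127),80)
line(P(-154,250,127),60);print((F()-f0).round(1))
for y in (253,256,258,260):
    line(P(-154,y,127),40);f=F()-f0;print(y,f.round(1))
    if abs(f[1])>6:break
line(P(-154,y-25,127),100)
im=pic('side','d5.png');print(find('pawl_lever','side'))
print([pix(C(-154,250+45*np.sin(a),100+45*np.cos(a)),'side').round() for a in(0,.5,.7)])
line(P(-154,y-25,200),200)
viewer.read_camera('wrist');print(find('pawl_lever','wrist'),find('bar_grip','wrist'),robot.observe()['t'])
cv2.imwrite('pics/d5c.png',cv2.resize(im[130:230,230:330,::-1],(500,500)))
E
```

```text
[-0.6 -0.  -1.2]
253 [-0.7 -1.1 -0.4]
256 [-0.  -1.7 -0.7]
258 [-0.2 -1.6  0.2]
260 [-1.  -5.   1.1]
[(0.69, array([481.9, 465.8,   0. ]), array([235., 132.]))]
[array([281., 176.]), array([281., 172.]), array([281., 172.])]
[(0.82, array([621.1, 122.4, 132.8]), array([252., 157.]))] [(0.93, array([ 247.1, -189.3,   16.7]), array([ 25., 350.])), (0.85, array([628.3, 184.5,  55.9]), array([257.,  85.]))] 60.375
```

View pics/d5c.png

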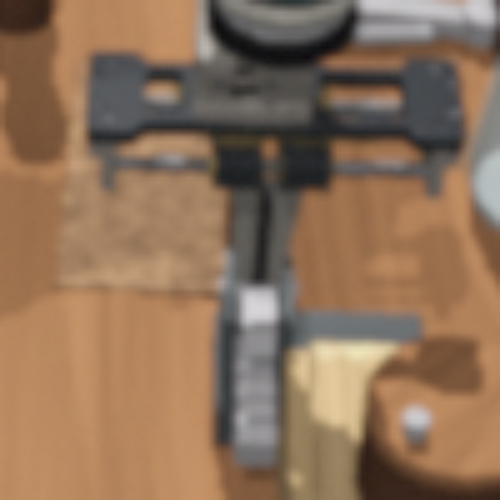

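The lever now leans: its point is at y=122, z=133, so the pawl is at about 0.67 rad. I'll draw the bar and lay it on the mat.

```bash
python3 - <<'E'
from h import *
grip(0.6,30)
robot.movep(P(-154,348,120),down(YX))
line(P(-154,348,36),150)
g=grip(0.0,45);o=robot.observe();print('w',o['grip_width'],o['grip_force'],F().round(1))
line(P(-154,400,36),100);print(F().round(1))
line(P(-154,526,36),150);o=robot.observe();print('w',o['grip_width'],o['grip_force'],F().round(1),o['t'])
line([578.4,370,36-D],120)
line([578.4,370,5-D],80);f0=F();print(f0)
line([578.4,370,2-D],30);print(F().round(1))
viewer.read_camera('scene');print(find('bar_mid','scene'),find('bar_grip','scene'))
viewer.read_camera('side');print(find('bar_mid','side'),find('bar_grip','side'))
print(robot.observe()['t'],robot.observe()['grip_width'])
E
```

```text
w 0.3239447848759779 44.879722595214844 [0.1 0.3 3.7]
[0.6 3.  3.2]
w 0.32159085687274397 44.90419864654541 [-0.5 -0.3 -3.3] 64.7667
[-1.02919321 -1.01947415 -2.94211851]
[-0.5 -1.3  3. ]
[(0.84, array([ 316.3, -206.8,   13.1]), array([224., 163.])), (0.69, array([572.8, 291.1,  18.5]), array([322., 245.]))] [(0.97, array([ 252. , -181.8,   17.5]), array([236., 155.])), (0.68, array([576.9, 359.4,  20.5]), array([342., 252.])), (0.44, array([573.9, 297.7,   1.8]), array([323., 249.]))]
[(0.75, array([ 321. , -207.9,   16. ]), array([164., 301.])), (0.73, array([574.8, 292.3,  26.7]), array([261., 159.]))] [(0.96, array([ 254. , -182.5,   20.3]), array([138., 291.])), (0.62, array([575.1, 364.4,  21.8]), array([261., 146.])), (0.16, array([572.5, 291.6,  27.8]), array([261., 159.]))]
66.475 0.32331856542243387
```

The bar lies flat on the mat, middle at about (574,292). Release, push the lever back, open the drawer.

```bash
python3 - <<'E'
from h import *
grip(0.6)
line([578.4,370,120-D],200); grip(0.0)
robot.movep(P(-154,325,180),down(YX))
line(P(-154,315,128),150); f0=F()
line(P(-154,275,128),80)
for y in (269,266,264,262,260.5):
    line(P(-154,y,128),50);f=F()-f0;print(y,f.round(1))
    if abs(f[1])>5:break
line(P(-154,300,128),150);line(P(-154,290,200),200)
viewer.read_camera('wrist');print(find('pawl_lever','wrist'),robot.observe()['t'])
grip(0.5,30)
robot.movep(P(-191.5,-15,150),down(YX))
viewer.read_camera('side');print(find('pawl_lever','side'),find('drawer_handle','side'))
line(P(-191.5,-15,66),150)
f0=F();grip(0.0,40);o=robot.observe();print('w',o['grip_width'],(F()-f0).round(1))
line(P(-300,-15,66),150);print((F()-f0).round(1))
line(P(-356.5,-15,66),80);print((F()-f0).round(1),robot.observe()['t'])
grip(0.4);line(P(-356.5,-15,200),250)
o=robot.observe();print(o['t'])
E
```

```text
269 [ 0.3 -0.6 -0.2]
266 [ 0.8  0.7 -0.4]
264 [-0.1  0.3 -0.5]
262 [-0.   2.3 -0.9]
260.5 [ 0.7  6.2 -1. ]
[] 72.975
[] [(0.92, array([ 576.4, -152. ,   83.5]), array([268., 266.]))]
w 0.11356145555808655 [ 1.7 -0.3  1.3]
[-1.7  1.8  7.6]
[-0.1  1.7 10.4] 78.1833
79.425
```

```bash
python3 - <<'E'
from h import *
robot.movep(P(-310,0,260),down(YY))
im=pic('wrist','w6.png');print(w([0,0,0],'wrist'))
inv=lambda X:(M.T@(np.array(X)[:2]-T)).round(1)
for n in ['drawer_floor','drawer_handle','spoon1_mid','turner_mid','fork_mid']:
    for f in find(n,'wrist',6): print(n,*f,inv(f[1]))
for n in ['spoon1_mid','turner_mid','fork_mid']:
  for d in viewer.silhouettes(n,'wrist')[:6]:
    ys,xs=np.where(d['mask']);print(n,round(d['confidence'],2),xs.mean().round(),ys.mean().round(),xs.min(),xs.max(),ys.min(),ys.max())
cv2.imwrite('pics/w6c.png',cv2.resize(im[60:330,96:416,::-1],(640,540)))
print(robot.observe()['t'])
viewer.read_camera('scene')
for c in['scene']:
  for n in['pawl_lever','tray']: print(n,find(n,c))
E
```

```text
[ 539.47171034 -152.00317958  430.10942084]
drawer_floor 0.93 [ 548.6 -154.4   19.3] [255.  99.] [-216.9   -2.5]
drawer_handle 0.89 [ 408.7 -147.9   88.4] [254. 212.] [-356.9   -2. ]
spoon1_mid 0.74 [ 547.  -255.    27.5] [329.  97.] [-214.2 -103.1]
turner_mid 0.79 [ 548.1 -120.5   26.8] [230. 100.] [-218.8   31.3]
fork_mid 0.7 [552.9   4.6  25.1] [138. 101.] [-219.4  156.5]
spoon1_mid 0.69 326.0 89.0 312 342 47 147
turner_mid 0.97 230.0 85.0 215 245 46 147
turner_mid 0.54 369.0 92.0 356 387 48 149
turner_mid 0.38 10.0 103.0 0 27 51 137
fork_mid 0.78 136.0 91.0 117 150 46 147
81.2167
pawl_lever [(0.49, array([626. ,  92.8, 146.9]), array([259., 209.]))]
tray [(0.6, array([364.5, 319.3,   0.8]), array([346., 209.]))]
```

View pics/w6c.png

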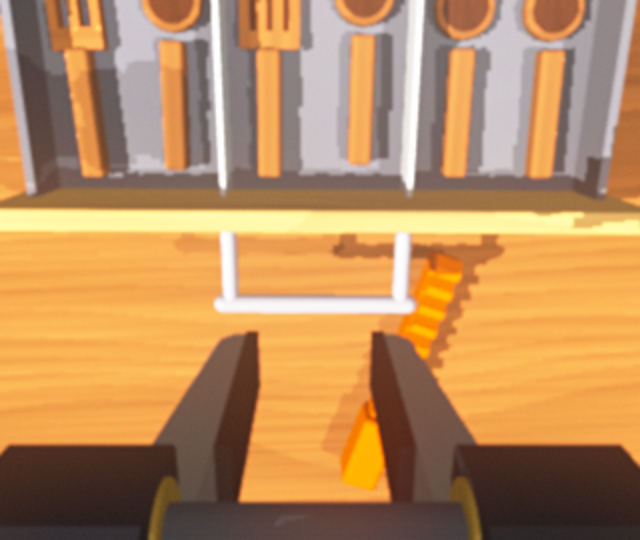

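Left to right in the crop: fork (85,60), spoon A (172,100), turner (270,60), then spoons B (362,100), C (458,110) and D (546,110). That makes four spoons. The lever is upright again. The tray has been knocked to about (364,319), so I'll localise everything and do the first spoon.

```bash
cat >> h.py <<'E'
def plane(uv,cam,z):
    c=viewer.camera_info(cam);K=np.array(c['camera_matrix']);Rm=np.array(c['R']);o=-Rm.T@np.array(c['t'])
    d=(Rm.T@np.linalg.inv(K)@np.c_[np.atleast_2d(uv),np.ones(len(np.atleast_2d(uv)))].T).T
    return o+d*((z-o[2])/d[:,2])[:,None]
def tray(cams=('scene','side')):
    out=[]
    for c in cams:
        viewer.read_camera(c)
        for d in viewer.silhouettes('tray',c)[:3]:
            m=d['mask'].astype(np.uint8);uv=max(cv2.findContours(m,0,2)[0],key=cv2.contourArea)[:,0,:]
            (x,y),(a,b),g=cv2.minAreaRect(plane(uv,c,10)[:,:2].astype(np.float32))
            if a<b: g+=90; a,b=b,a
            # g: direction of the long side (tray y); yaw of tray x
            g=np.deg2rad((g-90+90)%180-90)
            if 190<a<250 and 165<b<220: out.append([x,y,g,a,b])
        for f in find('tray',c,1): print('pin',c,*f[:2])
    return np.array(out)
E
python3 - <<'E'
from h import *
uv={'A':[(172,40),(175,168)],'B':[(363,35),(360,163)],'C':[(460,50),(456,176)],'D':[(551,52),(540,176)]}
for k,v in uv.items():
    p=plane(np.array(v)/2+[96,60],'wrist',34.)[:,:2]; d=p[0]-p[1]
    print(k,p.mean(0).round(1),np.hypot(*d).round(1),np.arctan2(d[1],d[0]).round(3), (M.T@(p.mean(0)-T)).round(1))
print(tray().round(2),robot.observe()['t'])
E
```

```text
A [534.6 -56.7] 83.2 -0.091 [-235.1   94.5]
B [ 532.5 -183.6] 82.7 -0.041 [-231.7  -32.4]
C [ 520.7 -248.9] 82.6 0.001 [-240.7  -98.1]
D [ 517.6 -308.2] 81.3 -0.012 [-241.3 -157.5]
pin scene 0.8 [365.8 317.8  -1. ]
pin side 0.55 [ 3.670e+02  3.173e+02 -3.000e-01]
[[ 3.6523e+02  3.1999e+02 -2.0000e-02  2.2051e+02  2.0262e+02]] 81.6667
```

```bash
cat >> h.py <<'E'
SP={'A':(534.6,-56.7,-.091),'B':(532.5,-183.6,-.041),'C':(520.7,-248.9,.001),'D':(517.6,-308.2,-.012)}
def pick(k,op=0.29):
    x,y,g=SP[k];x+=8*np.cos(g);y+=8*np.sin(g)
    grip(op,30)
    robot.movep([x,y,120-D],down(g));line([x,y,55-D],200);f0=F();line([x,y,20.5-D],100)
    print(k,'f',(F()-f0).round(1));grip(0.0,35)
    line([x,y,140-D],200);o=robot.observe();print('w',round(o['grip_width'],3),round(o['grip_force'],1),round(o['t'],1))
    return o['grip_width']>0.1
def place(tr,s):
    tx,ty,tg=tr;d=np.array([np.cos(tg),np.sin(tg)]);n=np.array([-d[1],d[0]])
    p=np.array([tx,ty])+n*s-14.5*d
    robot.movep([*p,110-D],down(tg));o=robot.observe();print('w',round(o['grip_width'],3))
    line([*p,30-D],200);f0=F();line([*p,9-D],60);print('f',(F()-f0).round(1))
    grip(0.31);line([*p,110-D],200);print('t',round(robot.observe()['t'],1))
E
python3 - <<'E'
from h import *
tg=-.02
for s in(-66,-22,22,64): print(s,kin.ik([366-14.5-s*np.sin(tg),319+s,9-D],down(tg)) is not None)
if pick('D'):
    place((366,318.5,tg),-66)
else: print('MISS')
im=pic('wrist','w7.png');print(find('spoon1_mid','wrist'),find('tray','wrist'))
cv2.imwrite('pics/w7c.png',im[:,:,::-1])
E
```

```text
-66 True
-22 True
22 True
64 True
D f [-0.1  0.8 -0.6]
w 0.17 35.0 85.0
w 0.165
f [ 1.1 -0.4 -0.6]
t 89.2
[] [(0.77, array([363.9, 317.8,   0.5]), array([188., 179.]))]
```

View pics/w7c.png

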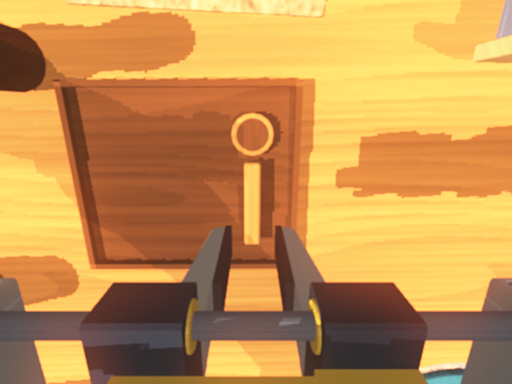

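Spoon D lies inside the tray, bowl (252,133) and handle end (252,243). On to the rest.

```bash
python3 - <<'E'
from h import *
for k,s in(('C',-22),('B',22),('A',64)):
    if not pick(k): print('MISS',k);break
    viewer.read_camera('scene');f=[q for q in find('tray','scene') if q[0]>.4];print('tray',f[:1])
    if f and np.hypot(*(f[0][1][:2]-[366,318.5]))>15: print('tray moved');break
    if robot.observe()['grip_width']<.1: print('lost');break
    place((366,318.5,-.02),s)
im=pic('wrist','w8.png')
viewer.read_camera('scene');print(find('spoon1_mid','scene',6))
cv2.imwrite('pics/w8c.png',im[:,:,::-1])
E
```

```text
C f [-0.2  0.9 -0.1]
w 0.169 34.9 93.5
tray [(0.92, array([364.1, 318.4,  -0.6]), array([346., 210.]))]
w 0.172
f [-0.5 -0.3  0.3]
t 97.8
B f [ 0.3 -0.   0.9]
w 0.169 35.0 101.9
tray [(0.62, array([365.9, 320.7,   2. ]), array([347., 210.]))]
w 0.17
f [ 1.1 -1.2  3.5]
t 106.1
A f [-0.6  0.6 -0.9]
w 0.172 35.0 110.0
tray [(0.55, array([366.9, 320.6,   2.1]), array([347., 210.]))]
w 0.168
f [-0.1 -0.4  2. ]
t 114.0
[(0.71, array([365.1, 297.8,  13.5]), array([341., 205.]))]
```

View pics/w8c.png

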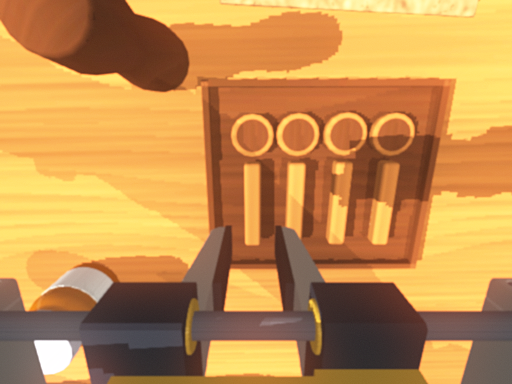

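All four spoons are on the tray, bowls at row 133. Shut the drawer.

```bash
python3 - <<'E'
from h import *
grip(0.45,40)
robot.movep(P(-356.5,-15,160),down(YX))
line(P(-356.5,-15,66),150);f0=F();grip(0.0,40);print(robot.observe()['grip_width'])
line(P(-198,-15,66),120)
for x in (-194,-192,-190.5,-189.5):
    line(P(x,-15,66),40);f=F()-f0;print(x,f.round(1))
    if abs(f[0])>8:break
grip(0.45);line(P(x,-15,200),200)
robot.movep(P(-330,-15,220),down(YX))
inv=lambda X:(M.T@(np.array(X)[:2]-T)).round(1)
pic('side','d9.png');print([(f,inv(f[1])) for f in find('drawer_handle','side',1)],find('pawl_lever','side'),find('bar_mid','side'),find('cellar','side',1),find('mill','side',1))
im=pic('scene','s9.png');print([(f,inv(f[1])) for f in find('drawer_handle','scene',1)],find('pawl_lever','scene'),find('bar_grip','scene'))
a=cv2.imread('pics/d9.png');cv2.imwrite('pics/e9.png',cv2.resize(np.hstack([a[100:340,170:420],im[130:370,130:380,::-1]]),(800,384)))
print(robot.observe()['t'])
E
```

```text
0.11647294970133718
-194 [-0.7 -3.9  5.1]
-192 [-1.3 -4.   6.6]
-190.5 [-2.5 -3.3  6.7]
-189.5 [-2.6 -3.9  7.4]
[((0.94, array([ 576.3, -152.2,   84.3]), array([267., 266.])), array([-189.3,    0.9]))] [(0.58, array([625. ,  98.1, 142.2]), array([282., 176.]))] [(0.81, array([576.5, 292.4,  22.6]), array([262., 160.])), (0.77, array([ 320.1, -204.8,   13.9]), array([164., 300.]))] [(0.85, array([708.1, -44. , 102.4]), array([317., 226.]))] [(0.69, array([479.9, 465. ,   1.4]), array([234., 132.]))]
[((0.68, array([ 573.9, -155.9,   85.5]), array([200., 192.])), array([-191.6,   -2.9]))] [(0.63, array([622.6,  94.9, 146.1]), array([260., 209.])), (0.6, array([480.4, 464.5,   0.6]), array([381., 245.]))] [(0.9, array([574.7, 360.4,  19.4]), array([343., 252.])), (0.77, array([ 251.8, -183.4,   20. ]), array([236., 154.])), (0.18, array([476.2, 464. ,  -0.6]), array([381., 244.]))]
123.275
```

View pics/e9.png

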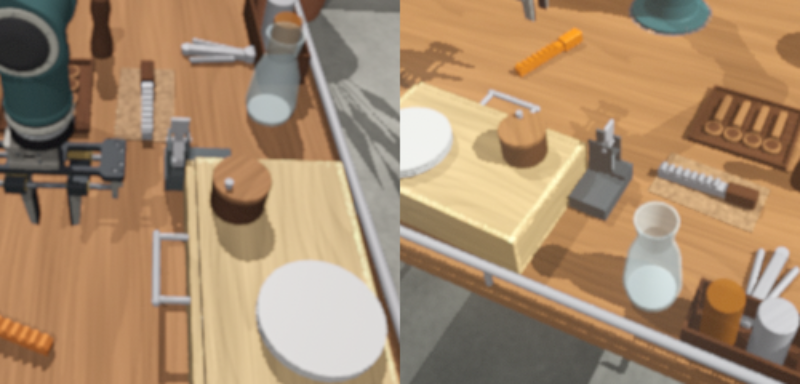

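All looks in place. The drawer end stop was not clearly felt, so I'll press the handle home with shut fingers and hand in.

```bash
python3 - <<'E'
from h import *
grip(0.0)
robot.movep(P(-240,-15,160),down(YY))
line(P(-240,-15,72),150);f0=F();line(P(-212,-15,72),100)
for x in np.arange(-209,-180,1.5):
    line(P(x,-15,72),40);f=F()-f0
    if abs(f[0])>1.5: print(x,f.round(1))
    if abs(f[0])>8:break
line(P(x-40,-15,72),150);line(P(x-60,-15,220),200)
viewer.read_camera('side')
for n in('drawer_handle','tray','bar_mid'): print(n,find(n,'side',2))
robot.hold(.5);print(robot.observe()['t'])
if abs(f[0])>8: print(robot.job_done())
E
```

```text
-203.0 [-3.5 -1.   1.9]
-201.5 [-7.6  0.3  4.8]
-200.0 [-11.4   0.2   8.7]
drawer_handle [(0.67, array([ 573.4, -152.1,   82.6]), array([266., 267.]))]
tray [(0.68, array([364.5, 322.1,   0.5]), array([199., 159.]))]
bar_mid [(0.91, array([575.4, 292.8,  21.5]), array([261., 160.])), (0.7, array([ 317.3, -208.5,   12. ]), array([163., 302.]))]
130.3583
the job is handed in; nothing more can be done
None
```

I handed the job in at about 130 s. By the last camera and force checks the bar is flat on the mat, the pawl lever is upright, all four spoons are on the tray, the turner and fork are still in the drawer, and the drawer is shut against its stop. The judging result itself was not returned.

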